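Load the polishing pot and hold its lid at the jog position

TASK

Pour all four ceramic stones from the scoop through the funnel mouth into the tube of the polishing pot and stand the scoop flat on the bench again. Then set the bayonet lid fully down into the pot's collar with its lugs through the slots, twist it clockwise to the halfway mark, never as far as the lock click, and finish still gripping the lid and holding it there against the spring. Leave the other things on the bench where they are.

Things in the scene. Friction and masses are not known exactly. Their poses are not given: they have to be found in the camera images.
- pot_seat (a point): On the axis of the polishing pot (fixed to the bench), z up, 142 mm above the bench: the height at which the underside of the lid's lugs comes to rest. The collar's lip has two opposite slots for the lugs, each 22 mm wide, along this frame's +x and -x (its yaw varies); the lip's underside is 11 mm above this point.
- pot_mouth (a point): Centre of the pot's mouth, level with the top of its dark steel collar, 17 mm above pot_seat and 159 mm above the bench. Collar outer radius 57 mm; opening inside the 6 mm thick lip: radius 40 mm. Below it an aluminium funnel narrows from radius 40 mm to 23 mm.
- pot_tube (a point): Centre of the floor of the pot's clear upright tube (inner radius 23 mm, 55 mm deep up to the funnel), 92 mm below pot_seat. It stands on the grey round base, radius 68 mm, 50 mm high.
- pot_half (a point): Top of one halfway rib outside the collar. Upright ribs in opposite pairs mark the start (at the slots, 4 mm proud), halfway (0.5 rad clockwise from above, 7 mm proud) and lock (1.0 rad, 12 mm proud).
- ring (a joint): Turning ring under the pot's lip, rad: 0 at rest (notches below the slots), growing clockwise from above, end stop 1.0; above 0.9 counts as the lock click; halfway is 0.5. Sprung back to 0 with 0.05 N m at 0, 0.15 at 0.5, 0.25 at 1.0. Driven by the lid's lugs, which have 3 mm (0.07 rad) of play each side in its 20 mm notches, so it lags the lid by that. Light damping.
- ring_notch (a point): On the pot's axis at the height of pot_seat, turning with the ring: the ring's two notches lie along its +x and -x.
- lid: Loose aluminium bayonet lid, 0.15 to 0.26 kg, standing upright on the bench; the same after half a turn. Origin on its axis at its underside, z up. Plug of radius 36 mm, 19 mm high; above it a disc of radius 54 mm, from 19 to 26 mm above the origin; on top an upright black grip bar, 60 mm long along x, 14 mm thick along y, from 26 to 68 mm above the origin.
- lid_lug (a point): Outer end of one of the lid's two opposite lugs, at the foot of the plug in line with the grip bar (along the lid's +x and -x): each 14 mm wide, 8 mm high, reaching 46 mm from the axis.
- lid_bar (a point): Middle of the lid's grip bar, 52 mm above the lid's underside; axes as the lid's.
- scoop: Loose open-fronted steel scoop, 0.12 to 0.19 kg, lying flat. Origin in its underside, x points from lip to grip, z up. Tray 60 mm wide, 38 mm high, walls 3 mm, floor 4 mm, open at x = -70 mm, back wall at x = 20 to 24 mm. The stones slide out when the open end points down by about 40 degrees or more.
- scoop_grip (a point): On the scoop's upright wooden grip fin behind the back wall, at x = 49 mm, 60 mm above the underside; axes as the scoop's. The fin spans x = 23 to 73 mm, is 14 mm thick along y, and rises from the bench to 78 mm.
- scoop_lip (a point): Middle of the scoop's pouring edge, on its floor (x = -70 mm, 4 mm up); axes as the scoop's.
- stone0: White ceramic polishing stone, a cylinder 18 mm in diameter and 16 mm high, about 12 g; origin at its centre. All four start standing in the scoop.
- stone1: White ceramic polishing stone, a cylinder 18 mm in diameter and 16 mm high, about 12 g; origin at its centre. All four start standing in the scoop.
- stone2: White ceramic polishing stone, a cylinder 18 mm in diameter and 16 mm high, about 12 g; origin at its centre. All four start standing in the scoop.
- stone3: White ceramic polishing stone, a cylinder 18 mm in diameter and 16 mm high, about 12 g; origin at its centre. All four start standing in the scoop.
- wing: Bystander: balsa wing part, a flat 50 x 200 mm strip on a black spring clip, 30 mm high. Leave it alone. Origin at its underside.
- sander: Bystander: yellow plastic sanding block, 110 x 55 x 35 mm. Leave it alone. Origin at its underside.
- square: Bystander: steel try square lying flat, 150 mm blade, 100 mm stock, 15 mm high. Leave it alone. Origin at its underside.
- tumbler: Bystander: empty glass drinking tumbler, 72 mm wide, 100 mm high, upright. Leave it alone. Origin at its underside.
- glue: Bystander: white glue bottle, 40 mm wide, 100 mm high, upright. Leave it alone. Origin at its underside.
- driver: Bystander: screwdriver lying flat, 170 mm long. Leave it alone. Origin at its underside.
Things that resemble listed ones, but are neither listed nor needed, are in the scene too. Leave any yellow look-alike of the lid alone.

How it is judged:
By the outcome, as a careful person would: the job done as asked, in the order asked, and still so for the second after the job is handed in, while the arm keeps its last pose, push and grip.
It also fails if it takes over 69 s, if anything falls off the work surface, if the arm or the gripper's body presses on something with over 40 N, if the wrist force passes 120 N, or if a joint passes its speed limit or range.

ROBOT

A 6-joint arm with a two-finger parallel gripper is mounted at the origin on the work surface. World frame = base frame: x ahead of the robot, y to its left, z up, the work surface at z = 0. Lengths are in m, angles in rad, forces in N, time in s.
With the tool pointing down it reaches from about 0.4 to 0.825 m from the base axis. Payload 7 kg.
Tool frame: the origin (TCP) lies at the very end of the fingers, on their centre line; the grasp point (between the pads) lies pinch_z behind it (pinch_z is the distance from the TCP to the grasp point, in m); z points along the fingers, y is the line along which they close (so a half turn about z gives the same grasp; the last joint's range is limited). The gripper opens to 85 mm and grips with 20 to 120 N. Pads are 22 mm wide; open, the fingers measure 114 mm over their backs; the gripper's body (76 mm by 85 mm) begins 54 mm behind the grasp point. The pads swing forward as they close: fully open they stand 13 mm farther back than shut.
Start: joints at [1.444, 0.359, 0.012, 0, -1.224, -0.288], TCP at [0.272, 0.618, 0.231] pointing down, gripper open.
Joint ranges: [-3.07, 3.07], [-1.43, 2.12], [-1.02, 1.25], [-3.03, 1.67], [-3.05, -0], [-3.03, 3.03]. Speed limits (rad/s): [2.39, 2.39, 3.01, 3.14, 3.14, 3.14].

INTERFACE

Orientations are given as a unit quaternion [w, x, y, z].
In Python, from cell import * gives the robot as it stands. The module is installed in compiled form; this text tells all that it offers.
- The arm moves only by the tool carry_out, never from a script. Its argument "deltas" is text: rows parted by semicolons, each of 5 numbers parted by spaces: the shift along the tool's x, y, z in mm, then the turn about the tool's z in rad, then the opening in per cent of the stroke, from 0 (shut) to 100 (fully open). In form: dx dy dz twist grip; .... A call has 1 to 12 rows; each row shifts and turns the commanded pose from where the row before left it, along the tool's axes as they then stand; what a row does not reach is not made up. A row lasts 1/8 s, in which the tool goes at most 62.5 mm and 10.7 degrees, less where a joint would pass 70% of its speed; a pose out of reach is approached as far as the arm can. A call with a gripper value outside its range is refused whole. The fingers move at their own pace and stop on an object; "newtons" is the grip in N (left out, the last holds). Time passes only in rows, so rows that do not move let the fingers close. It gives the time, the measured TCP pose, the force, the opening and the grip force at its end, in the units of the state.
- read_state(): the state, without advancing time (a new reading comes with each control period).
- grab_frame(name): name is "side" or "top"; returns a dict with "img" (400x640x3 uint8, blue, green, red), "mtx" (3x3 intrinsics, pixels), "cam_to_world" (4x4, takes a point from camera to world coordinates). Camera axes: x right, y down, z forward; pixel columns grow to the right and rows downward; lengths in m; the calibration is good to about 2 mm. A picture is of the moment at which its call begins. There is no depth.
- close_job(): hands the job in; it is judged then, once.
Trained networks look in a picture, given as the dict that the camera call returned (one of the last four; its "shot" number tells which), for a name from the list of things; names that differ only in an ending like _2 or _b are one class to them, and where a whole thing is asked for, a point or a joint stands for the part that bears it (a point fixed in the world has none). Each returns a list of dicts, best first, with "confidence" (0 to 1); they miss things now and then, are a little off and sometimes report something else, mostly with a low value. They report only what shows in the picture. A call takes as long as a camera call. They do not tell look-alikes from the thing itself.
- boxes_of(target, picture): "point" ([x, y, z] in m, in world coordinates, good to about 4 mm: the middle of the surface that is visible of it).
- landmark_of(target, picture): "point" ([x, y, z] in m, in world coordinates, good to about 4 mm: a listed point, or the origin of a listed thing).
The state is a dict: "clock": time; "qpos": joint angles; "joint_velocities": joint speeds; "joint_efforts": joint torques, N m; "tool_pos": TCP position; "orientation": TCP orientation; "ft_force": force on the tool from outside, world axes, zero at the start; "moment": the same for the moment, N m; "finger_gap": finger opening in m; "grip_force": force on a finger pad.
Only numpy, scipy, OpenCV 4.12 (cv2) and the standard library are available. Lean on these libraries where they do the work, as an engineer would, in place of code of your own. Each camera call takes 0.05 s, during which the arm holds its last target. There are 200 camera calls.

## Working session

There is one attempt and no reset: what is moved stays moved. The work goes in short steps, Python scripts to look and compute and a tool call to move; the robot and the scene stay as the last step left them, time stands still between calls to the robot, and variables do not carry over. Pictures are saved under pics/ and viewed, at most 10 in all, crops included, and the job is handed in when it is done.

Besides the shell and the picture viewer there is one more tool, called after "Request:" as name(argument=value, ...), one argument or row to a line, values as JSON. carry_out: Moves the arm, as the interface text tells. Its arguments: {"type":"object","properties":{"deltas":{"type":"string"},"newtons":{"type":"number"}},"required":["deltas"]}

```bash
mkdir -p pics
cat > m1.py <<'E'
from cell import *
import cv2,numpy as np
s=read_state(); print({k:np.round(v,3).tolist() for k,v in s.items()})
try: print(pinch_z)
except Exception as e: print(e)
for n in("top","side"):
    p=grab_frame(n); cv2.imwrite(f"pics/{n}0.png",p["img"])
    print(n,np.round(p["cam_to_world"],3).tolist(),np.round(p["mtx"],1).tolist())
    for t in["pot_seat","pot_mouth","pot_half","ring_notch","lid","lid_lug","lid_bar","scoop","scoop_grip","scoop_lip","stone0","wing","sander","square","tumbler","glue","driver"]:
        r=landmark_of(t,p); print(t,[(np.round(d["point"],3).tolist(),round(d["confidence"],2)) for d in r[:4]])
E
python3 m1.py
```

```text
{'clock': 0.0, 'qpos': [1.444, 0.359, 0.011, -0.0, -1.224, -0.288], 'joint_velocities': [-0.003, -0.0, 0.002, 0.0, -0.001, -0.001], 'joint_efforts': [0.003, -58.332, 29.342, 6.936, -0.006, 0.0], 'tool_pos': [0.272, 0.617, 0.23], 'orientation': [0.001, 0.979, -0.206, -0.0], 'ft_force': [-0.381, 0.488, 0.854], 'moment': [-0.008, -0.025, 0.016], 'grip_force': 0.0, 'finger_gap': 0.086}
0.0187
top [[0.03, -0.981, 0.191, 0.247], [-1.0, -0.03, 0.004, 0.096], [0.002, -0.191, -0.982, 1.568], [0.0, 0.0, 0.0, 1.0]] [[492.7, 0.0, 322.0], [0.0, 492.7, 200.8], [0.0, 0.0, 1.0]]
pot_seat [([0.526, 0.016, 0.142], 0.66), ([0.692, -0.261, 0.003], 0.2)]
pot_mouth [([0.525, 0.02, 0.158], 0.6)]
pot_half [([0.573, -0.019, 0.158], 0.58), ([0.522, 0.017, 0.145], 0.58), ([0.707, 0.316, 0.002], 0.35)]
ring_notch [([0.522, 0.019, 0.141], 0.64)]
lid [([0.504, 0.466, 0.001], 0.94), ([0.361, 0.486, -0.001], 0.92), ([0.46, 0.3, -0.001], 0.6), ([0.296, 0.318, 0.001], 0.55)]
lid_lug [([0.326, 0.453, 0.006], 0.87), ([0.505, 0.29, 0.004], 0.83), ([0.515, 0.418, 0.004], 0.78), ([0.523, 0.016, 0.16], 0.71)]
lid_bar [([0.
[... 1491 characters left out ...]
296, 0.317, 0.054], 0.77), ([0.457, 0.296, 0.052], 0.75), ([0.51, 0.466, 0.051], 0.67)]
scoop [([0.481, -0.265, 0.003], 0.64), ([0.524, 0.016, 0.052], 0.36)]
scoop_grip [([0.529, -0.262, 0.057], 0.64)]
scoop_lip [([0.408, -0.27, 0.007], 0.97)]
stone0 [([0.455, -0.252, 0.012], 0.63), ([0.477, -0.249, 0.013], 0.5), ([0.474, -0.278, 0.015], 0.41), ([0.451, -0.274, 0.01], 0.37)]
wing [([0.706, 0.312, 0.004], 0.83)]
sander [([0.377, 0.085, -0.001], 0.93), ([0.532, -0.256, 0.056], 0.6), ([0.505, 0.293, 0.004], 0.21)]
square [([0.682, -0.26, -0.0], 0.9)]
tumbler [([0.743, 0.059, 0.002], 0.87), ([0.461, 0.296, 0.05], 0.16)]
glue [([0.375, -0.108, 0.001], 0.56)]
driver [([0.74, -0.089, 0.003], 0.73)]
```

View pics/top0.png

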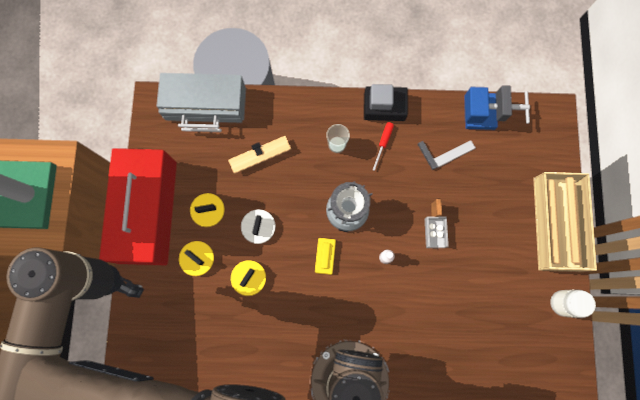

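View pics/side0.png

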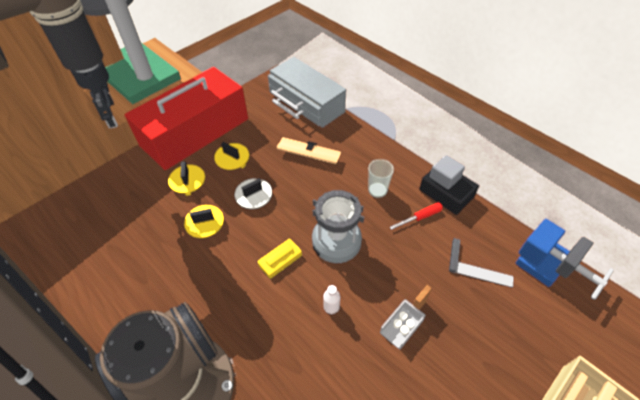

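Top view: the aluminium lid is at about pixel (258,226), with three yellow look-alikes around it. The pot is at (349,206), and the scoop is at (436,230) with its grip towards +x. I'll refine the yaws by averaging several detections and using the pixels.

```bash
cat > h.py <<'E'
from cell import *
import cv2,numpy as np
def ray(p,px,z):
    K=p["mtx"];T=p["cam_to_world"]
    d=T[:3,:3]@np.linalg.inv(K)@np.array([px[0],px[1],1.]);o=T[:3,3]
    return o+d*(z-o[2])/d[2]
def proj(p,X):
    T=p["cam_to_world"];c=T[:3,:3].T@(np.asarray(X)-T[:3,3]);u=p["mtx"]@c;return u[:2]/u[2]
def yaw(v): return round(float(np.arctan2(v[1],v[0])),3)
def near(t,p,ref,r=.06):
    return [d["point"] for d in landmark_of(t,p) if np.linalg.norm(np.array(d["point"])[:2]-ref)<r]
E
cat > m2.py <<'E'
from h import *
refs=dict(scoop=(.484,-.265),scoop_grip=(.529,-.261),scoop_lip=(.412,-.265),pot_mouth=(.524,.018),pot_half=(.572,-.02),lid=(.459,.299),lid_bar=(.46,.298),lid_lug=(.506,.291))
acc={k:[] for k in refs}
for i in range(2):
  for n in("top","side"):
    p=grab_frame(n)
    for k,r in refs.items():
        acc[k]+= [np.array(x) for x in near(k,p,np.array(r),.03)]
    if i==0:
        # black bar of lid
        c=proj(p,(.46,.298,.06)).astype(int); im=p["img"]
        hsv=im.max(2).astype(int); m=np.zeros(hsv.shape,np.uint8); x,y=c
        m[y-14:y+14,x-14:x+14]=(hsv[y-14:y+14,x-14:x+14]<70)
        n_,L,S,C=cv2.connectedComponentsWithStats(m); j=1+np.argmax(S[1:,4])
        ys,xs=np.nonzero(L==j); W=np.array([ray(p,(a,b),.062) for a,b in zip(xs,ys)])
        u,s,v=np.linalg.svd(W[:,:2]-W[:,:2].mean(0)); print(n,"bar",len(xs),W.mean(0),yaw(v[0]),s)
        for nm,X in(("pot",(.524,.018,.15)),("scoop",(.484,-.265,.03))):
            x,y=proj(p,X).astype(int); cv2.imwrite(f"pics/{n}_{nm}.png",cv2.resize(im[y-32:y+32,x-32:x+32],None,fx=6,fy=6,interpolation=cv2.INTER_CUBIC)); print(n,nm,x-32,y-32)
for k,v in acc.items(): print(k,len(v),np.round(np.mean(v,0),4),np.round(np.std(v,0),4)) if v else print(k)
M={k:np.mean(v,0) for k,v in acc.items() if v}
print("scoop yaw",yaw(M["scoop_grip"]-M["scoop_lip"]),"half",yaw(M["pot_half"]-M["pot_mouth"]),"lug",yaw(M["lid_lug"]-M["lid_bar"]))
a=[cv2.imread(f"pics/{n}_{m}.png") for n in("top","side") for m in("pot","scoop")]
cv2.imwrite("pics/mos.png",cv2.resize(np.vstack([np.hstack(a[:2]),np.hstack(a[2:])]),(600,600)))
E
python3 m2.py
```

```text
top bar 92 [0.45625457 0.30022515 0.062     ] 2.974 [0.15837769 0.04165597]
top pot 318 168
top scoop 405 191
side bar 161 [0.45269211 0.28657147 0.062     ] 3.088 [0.20230679 0.11297499]
side pot 305 177
side scoop 377 282
scoop 5 [ 0.4824 -0.2608  0.0019] [0.0045 0.0049 0.0049]
scoop_grip 4 [ 0.5294 -0.2608  0.059 ] [0.0018 0.0004 0.0011]
scoop_lip 3 [ 0.4111 -0.2645  0.0066] [0.0027 0.0036 0.0015]
pot_mouth 3 [0.5232 0.0199 0.1578] [0.0012 0.0007 0.0012]
pot_half 3 [ 0.573  -0.0212  0.1612] [0.0005 0.0009 0.0009]
lid 4 [4.601e-01 3.002e-01 2.000e-04] [0.0012 0.0014 0.0011]
lid_bar 4 [0.461  0.2973 0.0526] [0.0005 0.0011 0.0018]
lid_lug 4 [0.5071 0.2913 0.002 ] [0.0022 0.0016 0.0016]
scoop yaw 0.031 half -0.691 lug -0.129
```

View pics/mos.png

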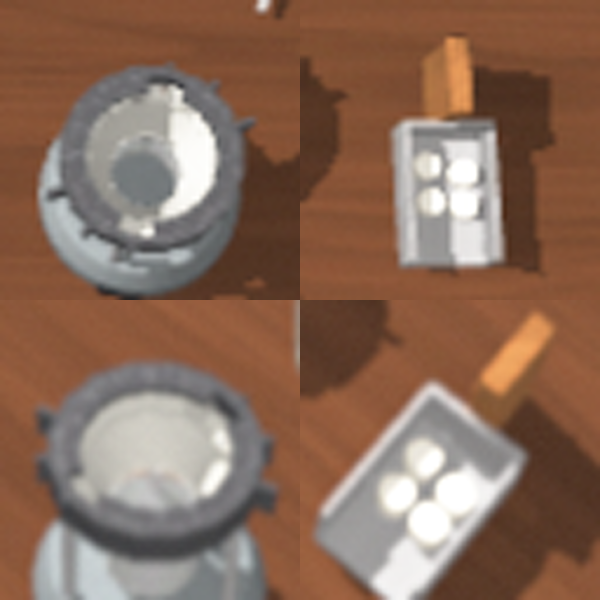

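The slots lie at a yaw of about -0.20 in the crop (mosaic pixels (168,95) to (138,222)), and the ribs agree. The scoop holds its four stones with its fin towards +x. I'll approach the scoop now.

Request:
carry_out(
  deltas="0 0 0 -0.153 100; 0 0 0 -0.153 100; 0 0 0 -0.153 100; 10 44 0 0 100; 10 44 0 0 100; 11 45 0 0 100; 11 45 0 0 100; 11 45 0 0 100; 11 45 0 0 100; 11 45 0 0 100; 11 45 0 0 100; 11 45 0 0 100",
)

```text
clock: 5.1
tool_pos: [0.387, 0.218, 0.2317]
orientation: [-0.0, 1.0, 0.022, 0.0]
ft_force: [0.9, 0.0, 0.7]
finger_gap: 0.0857
grip_force: 0.0
```

Request:
carry_out(
  deltas="11 45 0 0 100; 11 45 0 0 100; 11 45 0 0 100; 11 45 0 0 100; 11 45 0 0 100; 11 45 0 0 100; 11 45 0 0 100; 11 45 0 0 100; 11 40 0 0 100; 11 30 0 0 100; 8 20 0 0 100; 0 0 0 0 100",
)

```text
clock: 6.6
tool_pos: [0.5247, -0.2258, 0.2309]
orientation: [-0.0, 1.0, 0.021, -0.0]
ft_force: [-0.4, -0.6, -0.3]
finger_gap: 0.0855
grip_force: 0.0
```

```bash
cat >> h.py <<'E'
def tyaw(s=None):
    w,x,y,z=(s or read_state())["orientation"]; return float(np.arctan2(2*(x*y+w*z),1-2*(y*y+z*z)))
def to(target,tcpyaw=None):
    s=read_state();a=tyaw(s);d=np.array(target)-s["tool_pos"]
    R=np.array([[np.cos(a),np.sin(a),0],[np.sin(a),-np.cos(a),0],[0,0,-1]])
    print("clock",s["clock"],"pos",np.round(s["tool_pos"],4),"yaw",round(a,3),"move mm",np.round(R@d*1000,1),"twist",None if tcpyaw is None else round(a-tcpyaw,3),"F",np.round(s["ft_force"],1),"gap",round(s["finger_gap"],4),"gf",round(s["grip_force"],1))
E
python3 -c "
from h import *
to((.529,-.261,.042),.045)"
```

```text
clock 6.6 pos [ 0.5247 -0.2258  0.2309] yaw 0.043 move mm [  2.8  35.4 188.9] twist -0.002 F [-0.4 -0.6 -0.3] gap 0.0855 gf 0.0
```

Request:
carry_out(
  deltas="3 35 0 0 100; 0 0 40 0 100; 0 0 40 0 100; 0 0 40 0 100; 0 0 40 0 100; 0 0 20 0 100; 0 0 9 0 100; 0 0 0 0 100",
)

```text
clock: 7.6
tool_pos: [0.5292, -0.2592, 0.0425]
orientation: [0.0, 1.0, 0.022, -0.0]
ft_force: [0.4, -1.0, -0.2]
finger_gap: 0.0854
grip_force: 0.0
```

Request:
carry_out(
  deltas="0 0 0 0 0; 0 0 0 0 0; 0 0 0 0 0; 0 0 0 0 0; 0 0 0 0 0; 0 0 0 0 0",
  newtons=110,
)

```text
clock: 8.35
tool_pos: [0.5293, -0.2599, 0.0428]
orientation: [0.0, 1.0, 0.022, 0.0]
ft_force: [-0.7, 1.6, 5.9]
finger_gap: 0.0128
grip_force: 107.7
```

Request:
carry_out(
  deltas="0 0 -4 0 0; 0 0 -8 0 0; 0 0 -8 0 0; 0 0 0 0 0",
)

```text
clock: 8.85
tool_pos: [0.5296, -0.2599, 0.0632]
orientation: [0.0, 1.0, 0.022, 0.001]
ft_force: [-0.2, 0.2, -2.1]
finger_gap: 0.0124
grip_force: 107.2
```

```bash
python3 -c "
from h import *
p=grab_frame('side');q=grab_frame('top')
for t in('scoop_lip','scoop_grip'): print(t,[np.round(x,3) for pp in(p,q) for x in near(t,pp,(.48,-.26),.1)])
a=p['img'][240:380,340:480];b=q['img'][180:280,390:490]
cv2.imwrite('pics/lift.png',np.hstack([cv2.resize(a,(400,400)),cv2.resize(b,(400,400))]))
to((.557,.018,.25))"
```

```text
scoop_lip [array([ 0.412, -0.267,  0.026]), array([ 0.474, -0.277,  0.034]), array([ 0.414, -0.262,  0.025])]
scoop_grip [array([ 0.533, -0.26 ,  0.08 ]), array([ 0.531, -0.26 ,  0.08 ])]
clock 9.15 pos [ 0.5289 -0.2597  0.062 ] yaw 0.044 move mm [  40.4 -276.2 -188. ] twist None F [-0.7 -0.1 -2.1] gap 0.0125 gf 107.2
```

View pics/lift.png

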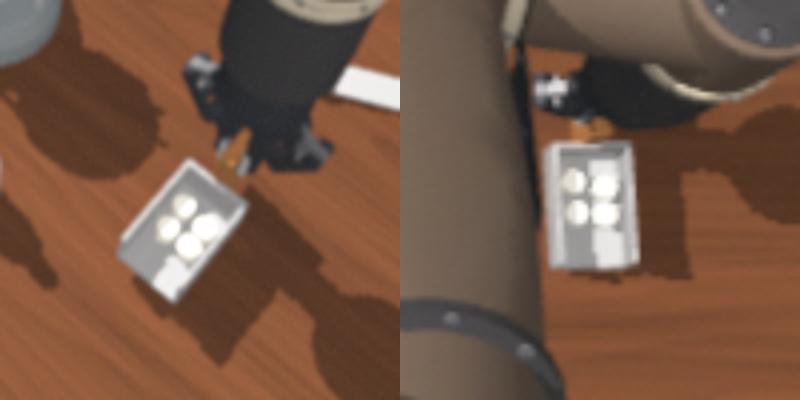

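The scoop is held level with all four stones in it. I'll lift it and carry it to the pot, ramping gently.

Request:
carry_out(
  deltas="0 0 -8 0 0; 0 0 -16 0 0; 0 0 -24 0 0; 0 0 -30 0 0; 0 0 -30 0 0; 0 0 -30 0 0; 0 0 -30 0 0; 0 0 -22 0 0; 0 0 -15 0 0; 0 0 -8 0 0; 0 0 0 0 0",
)

```text
clock: 10.52
tool_pos: [0.5291, -0.2597, 0.2755]
orientation: [-0.0, 1.0, 0.022, 0.0]
ft_force: [0.4, -0.5, -2.3]
finger_gap: 0.0124
grip_force: 107.3
```

Request:
carry_out(
  deltas="1 -8 0 0 0; 3 -16 0 0 0; 4 -24 0 0 0; 6 -30 0 0 0; 6 -31 0 0 0; 6 -31 0 0 0; 6 -31 0 0 0; 6 -31 0 0 0; 5 -30 0 0 0; 4 -24 0 0 0; 3 -16 0 0 0; 1 -7 0 0 0",
)

```text
clock: 12.02
tool_pos: [0.5676, 0.0224, 0.275]
orientation: [0.0, 1.0, 0.023, -0.0]
ft_force: [-0.4, 0.5, -2.8]
finger_gap: 0.0129
grip_force: 107.4
```

```bash
python3 -c "
from h import *
to((.568,.021,.275))
p=grab_frame('side')
for t in('scoop_lip','scoop_grip'): print(t,[np.round(x,3) for pp in(p,) for x in near(t,pp,(.50,.02),.1)])
cv2.imwrite('pics/over.png',cv2.resize(p['img'][100:260,240:440],(800,600)))"
```

```text
clock 12.025 pos [0.5676 0.0224 0.275 ] yaw 0.045 move mm [0.4 1.4 0. ] twist None F [-0.4  0.5 -2.8] gap 0.0129 gf 107.4
scoop_lip [array([0.449, 0.015, 0.237])]
scoop_grip [array([0.513, 0.007, 0.246]), array([0.57 , 0.025, 0.291])]
```

Request:
carry_out(
  deltas="0 1 0 0 0; 0 0 0 0 0",
  newtons=45,
)

```text
clock: 12.42
tool_pos: [0.5677, 0.0195, 0.2753]
orientation: [0.0, 1.0, 0.022, 0.0]
ft_force: [-0.6, -0.4, -3.0]
finger_gap: 0.0127
grip_force: 107.3
```

```bash
cat > tilt.py <<'E'
from h import *
to((.568,.021,.275))
p=grab_frame('side')
L=near('scoop_lip',p,(.50,.02),.12);G=near('scoop_grip',p,(.57,.02),.03)
print("lip",np.round(L,3).tolist(),"grip",np.round(G,3).tolist())
g=read_state()["tool_pos"]+np.array([0,0,.0187])
for l in L:
    d=g-np.array(l); print("tilt deg",np.degrees(np.arctan2(d[2],d[0])-np.arctan2(56,119)),"r",np.hypot(d[0],d[2]))
E
python3 tilt.py
```

```text
clock 12.425 pos [0.5677 0.0195 0.2753] yaw 0.043 move mm [ 0.4 -1.5  0.3] twist None F [-0.6 -0.4 -3. ] gap 0.0127 gf 107.3
lip [[0.45, 0.011, 0.238], [0.573, -0.022, 0.159]] grip [[0.569, 0.021, 0.291]]
tilt deg 0.3926893845384986 r 0.13063485368672262
tilt deg 67.12243506353069 r 0.13524393298021414
```

Request:
carry_out(
  deltas="0 0 0 0 0; 0 0 0 0 0",
  newtons=30,
)

```text
clock: 12.82
tool_pos: [0.5677, 0.0202, 0.2753]
orientation: [-0.0, 1.0, 0.022, 0.0]
ft_force: [0.5, 0.1, -3.8]
finger_gap: 0.0128
grip_force: 107.4
```

```bash
python3 tilt.py
```

```text
clock 12.825 pos [0.5677 0.0202 0.2753] yaw 0.044 move mm [ 0.3 -0.8  0.3] twist None F [ 0.5  0.1 -3.8] gap 0.0128 gf 107.4
lip [[0.446, 0.013, 0.236]] grip []
tilt deg 0.04907722125516418 r 0.13504481748709074
```

Request:
carry_out(
  deltas="0 0 0 0 15; 0 0 0 0 15",
  newtons=25,
)

```text
clock: 13.22
tool_pos: [0.5677, 0.0203, 0.2753]
orientation: [-0.0, 1.0, 0.022, 0.0]
ft_force: [-0.1, 0.3, -2.2]
finger_gap: 0.013
grip_force: 73.2
```

```bash
python3 tilt.py
```

```text
clock 13.225 pos [0.5677 0.0203 0.2753] yaw 0.044 move mm [ 0.3 -0.7  0.3] twist None F [-0.1  0.3 -2.2] gap 0.013 gf 73.2
lip [[0.448, 0.013, 0.24], [0.518, 0.02, 0.139]] grip [[0.572, 0.023, 0.292]]
tilt deg -0.74701750168422 r 0.13142606375785873
tilt deg 46.964859100003544 r 0.16272499496521253
```

Request:
carry_out(
  deltas="0 0 0 0 15.4; 0 0 0 0 15.4",
)

```text
clock: 13.62
tool_pos: [0.5677, 0.0202, 0.2753]
orientation: [0.0, 1.0, 0.022, -0.0]
ft_force: [-0.3, -0.1, -1.9]
finger_gap: 0.013
grip_force: 52.3
```

```bash
python3 tilt.py
```

```text
clock 13.625 pos [0.5677 0.0202 0.2753] yaw 0.044 move mm [ 0.3 -0.8  0.3] twist None F [-0.3 -0.1 -1.9] gap 0.013 gf 52.3
lip [[0.447, 0.012, 0.237], [0.57, 0.023, 0.29]] grip [[0.572, 0.019, 0.294]]
tilt deg -0.0669014362804642 r 0.1334552802318838
tilt deg 98.40998393023875 r 0.005023723546707732
```

Each 0.4 % cuts the grip by about 20 N. I'll keep stepping down.

Request:
carry_out(
  deltas="0 0 0 0 15.7; 0 0 0 0 15.7",
)

```text
clock: 14.02
tool_pos: [0.5677, 0.0202, 0.2753]
orientation: [0.0, 1.0, 0.022, -0.0]
ft_force: [-0.3, -0.4, -2.7]
finger_gap: 0.0139
grip_force: 36.5
```

```bash
python3 tilt.py
```

```text
clock 14.025 pos [0.5677 0.0202 0.2753] yaw 0.044 move mm [ 0.3 -0.8  0.3] twist None F [-0.3 -0.4 -2.7] gap 0.0139 gf 36.5
lip [[0.447, 0.016, 0.242]] grip [[0.574, 0.02, 0.289]]
tilt deg -2.0539669637735827 r 0.13108125467890963
```

Request:
carry_out(
  deltas="0 0 0 0 15.9; 0 0 0 0 15.9",
)

```text
clock: 14.42
tool_pos: [0.5677, 0.0202, 0.2753]
orientation: [-0.0, 1.0, 0.022, 0.0]
ft_force: [-0.2, 1.2, -2.1]
finger_gap: 0.0134
grip_force: 25.9
```

```bash
python3 tilt.py
```

```text
clock 14.425 pos [0.5677 0.0202 0.2753] yaw 0.044 move mm [ 0.3 -0.8  0.3] twist None F [-0.2  1.2 -2.1] gap 0.0134 gf 25.9
lip [[0.449, 0.012, 0.237]] grip [[0.572, 0.021, 0.289]]
tilt deg 0.3511237917565361 r 0.13191862495707407
```

Request:
carry_out(
  deltas="0 0 0 0 16.05; 0 0 0 0 16.05",
)

```text
clock: 14.82
tool_pos: [0.5677, 0.0202, 0.2753]
orientation: [-0.0, 1.0, 0.022, -0.0]
ft_force: [-0.2, 0.0, -2.4]
finger_gap: 0.0138
grip_force: 18.0
```

```bash
python3 tilt.py
```

```text
clock 14.825 pos [0.5677 0.0202 0.2753] yaw 0.044 move mm [ 0.3 -0.8  0.3] twist None F [-0.2  0.  -2.4] gap 0.0138 gf 18.0
lip [[0.525, 0.017, 0.051]] grip [[0.568, 0.023, 0.291]]
tilt deg 54.73861938262705 r 0.24690337834021656
```

Request:
carry_out(
  deltas="0 0 0 0 16.15; 0 0 0 0 16.15",
)

```text
clock: 15.22
tool_pos: [0.5677, 0.0202, 0.2753]
orientation: [-0.0, 1.0, 0.022, -0.0]
ft_force: [0.3, -0.3, -2.1]
finger_gap: 0.0139
grip_force: 12.6
```

```bash
python3 tilt.py
```

```text
clock 15.225 pos [0.5677 0.0202 0.2753] yaw 0.044 move mm [ 0.3 -0.8  0.3] twist None F [ 0.3 -0.3 -2.1] gap 0.0139 gf 12.6
lip [[0.448, 0.012, 0.238], [0.521, 0.021, 0.144]] grip [[0.573, 0.023, 0.29]]
tilt deg -0.06790658129623726 r 0.13178665100972148
tilt deg 47.371269984291715 r 0.15729337407306276
```

Request:
carry_out(
  deltas="0 0 0 0 16.23; 0 0 0 0 16.23",
)

```text
clock: 15.62
tool_pos: [0.5677, 0.0202, 0.2753]
orientation: [0.0, 1.0, 0.022, 0.0]
ft_force: [-0.4, 0.0, -2.8]
finger_gap: 0.0139
grip_force: 8.4
```

```bash
python3 tilt.py
```

```text
clock 15.625 pos [0.5677 0.0202 0.2753] yaw 0.044 move mm [ 0.3 -0.8  0.3] twist None F [-0.4  0.  -2.8] gap 0.0139 gf 8.4
lip [[0.448, 0.01, 0.238]] grip [[0.572, 0.025, 0.289]]
tilt deg 0.030398530986858747 r 0.1325784938814431
```

Request:
carry_out(
  deltas="0 0 0 0 16.28; 0 0 0 0 16.28",
)

```text
clock: 16.02
tool_pos: [0.5677, 0.0202, 0.2753]
orientation: [0.0, 1.0, 0.022, -0.0]
ft_force: [0.4, 0.1, -3.0]
finger_gap: 0.0137
grip_force: 5.6
```

```bash
python3 tilt.py
```

```text
clock 16.025 pos [0.5677 0.0202 0.2753] yaw 0.044 move mm [ 0.3 -0.8  0.3] twist None F [ 0.4  0.1 -3. ] gap 0.0137 gf 5.6
lip [[0.466, 0.014, 0.211]] grip [[0.571, 0.019, 0.291]]
tilt deg 13.977171211075735 r 0.13126123938378048
```

Request:
carry_out(
  deltas="0 0 0 0 16.28; 0 0 0 0 16.28",
)

```text
clock: 16.42
tool_pos: [0.5677, 0.0202, 0.2753]
orientation: [-0.0, 1.0, 0.022, -0.0]
ft_force: [0.8, 0.0, -2.1]
finger_gap: 0.0138
grip_force: 5.5
```

```bash
python3 tilt.py
```

```text
clock 16.425 pos [0.5677 0.0202 0.2753] yaw 0.044 move mm [ 0.3 -0.8  0.3] twist None F [ 0.8  0.  -2.1] gap 0.0138 gf 5.5
lip [[0.477, 0.016, 0.196]] grip [[0.573, 0.021, 0.29]]
tilt deg 21.9780872283997 r 0.13349626864018665
```

Request:
carry_out(
  deltas="0 0 0 0 16.28; 0 0 0 0 16.28; 0 0 0 0 16.28; 0 0 0 0 16.28; 0 0 0 0 16.28",
)

```text
clock: 17.2
tool_pos: [0.5677, 0.0202, 0.2753]
orientation: [-0.0, 1.0, 0.022, 0.0]
ft_force: [-0.3, -0.2, -2.5]
finger_gap: 0.0138
grip_force: 5.5
```

```bash
python3 tilt.py
```

```text
clock 17.2 pos [0.5677 0.0202 0.2753] yaw 0.044 move mm [ 0.3 -0.8  0.3] twist None F [-0.3 -0.2 -2.5] gap 0.0138 gf 5.5
lip [[0.475, 0.013, 0.199]] grip [[0.571, 0.022, 0.29]]
tilt deg 20.49940098706998 r 0.13319020551505456
```

Request:
carry_out(
  deltas="0 0 0 0 16.31; 0 0 0 0 16.31; 0 0 0 0 16.31",
)

```text
clock: 17.73
tool_pos: [0.5677, 0.0202, 0.2753]
orientation: [0.0, 1.0, 0.022, -0.0]
ft_force: [0.1, 0.6, -1.8]
finger_gap: 0.0141
grip_force: 4.0
```

```bash
python3 tilt.py
```

```text
clock 17.725 pos [0.5677 0.0202 0.2753] yaw 0.044 move mm [ 0.3 -0.8  0.3] twist None F [ 0.1  0.6 -1.8] gap 0.0141 gf 4.0
lip [[0.475, 0.015, 0.199]] grip [[0.573, 0.022, 0.289]]
tilt deg 20.58565483128324 r 0.13238906021851524
```

Request:
carry_out(
  deltas="0 0 0 0 16.33; 0 0 0 0 16.33",
)

```text
clock: 18.12
tool_pos: [0.5677, 0.0202, 0.2753]
orientation: [0.0, 1.0, 0.022, -0.0]
ft_force: [0.7, 0.2, -2.9]
finger_gap: 0.014
grip_force: 2.8
```

```bash
python3 tilt.py
```

```text
clock 18.125 pos [0.5677 0.0202 0.2753] yaw 0.044 move mm [ 0.3 -0.8  0.3] twist None F [ 0.7  0.2 -2.9] gap 0.014 gf 2.8
lip [[0.503, 0.017, 0.177]] grip [[0.574, 0.023, 0.29]]
tilt deg 35.91786694600963 r 0.13388072638216336
```

Request:
carry_out(
  deltas="0 0 0 0 16.33; 0 0 0 0 16.34",
)

```text
clock: 18.52
tool_pos: [0.5677, 0.0202, 0.2753]
orientation: [0.0, 1.0, 0.022, 0.0]
ft_force: [1.2, -0.0, -1.5]
finger_gap: 0.0141
grip_force: 2.4
```

```bash
python3 tilt.py
```

```text
clock 18.525 pos [0.5677 0.0202 0.2753] yaw 0.044 move mm [ 0.3 -0.8  0.3] twist None F [ 1.2 -0.  -1.5] gap 0.0141 gf 2.4
lip [[0.511, 0.016, 0.172]] grip []
tilt deg 39.96123570054235 r 0.13416691366391303
```

Request:
carry_out(
  deltas="0 0 0 0 16.35; 0 0 0 0 16.35; 0 0 0 0 16.34",
)

```text
clock: 19.05
tool_pos: [0.5677, 0.0202, 0.2753]
orientation: [-0.0, 1.0, 0.022, 0.0]
ft_force: [-0.4, 0.4, -1.8]
finger_gap: 0.0138
grip_force: 1.9
```

```bash
echo "cv2.imwrite('pics/t.png',cv2.resize(p['img'][110:270,260:420],(600,600)))
print([(np.round(d['point'],3).tolist(),round(d['confidence'],2)) for d in boxes_of('stone0',p)])">>tilt.py; python3 tilt.py
```

```text
clock 19.05 pos [0.5677 0.0202 0.2753] yaw 0.044 move mm [ 0.3 -0.8  0.3] twist None F [-0.4  0.4 -1.8] gap 0.0138 gf 1.9
lip [[0.51, 0.011, 0.176], [0.523, 0.016, 0.157]] grip [[0.572, 0.021, 0.29]]
tilt deg 38.780055321667476 r 0.13089957076199057
tilt deg 46.874730697867335 r 0.1443383927678339
[]
```

View pics/t.png

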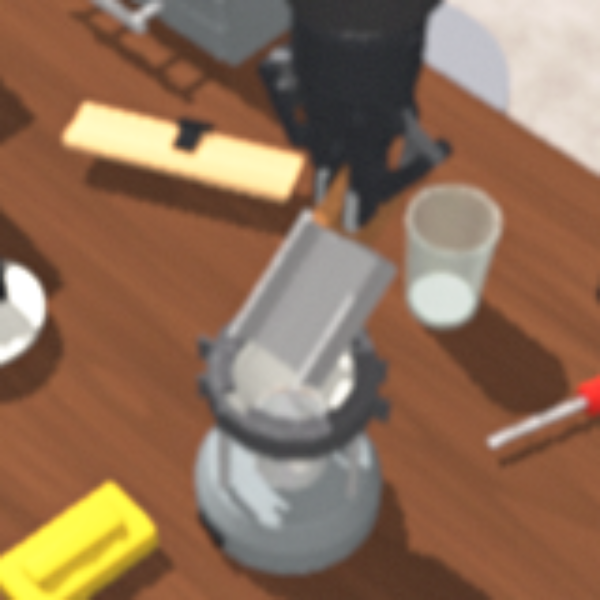

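The tray is empty, so the stones appear to have gone in. I'll regrip firmly, rise and look into the pot from above.

Request:
carry_out(
  deltas="0 0 0 0 14.8; 0 0 0 0 14.8; 0 0 -10 0 14.8; 0 0 -20 0 14.8; -3 8 -10 0 14.8; -6 16 0 0 14.8; -12 28 0 0 14.8; -14 34 0 0 14.8; -14 34 0 0 14.8; -14 34 0 0 14.8; -14 34 0 0 14.8",
  newtons=60,
)

```text
clock: 20.62
tool_pos: [0.4975, -0.1728, 0.3147]
orientation: [-0.0, 1.0, 0.022, -0.0]
ft_force: [0.3, -0.5, -2.7]
finger_gap: 0.0138
grip_force: 39.3
```

Request:
carry_out(
  deltas="-12 32 0 0 14.8; -12 28 0 0 14.8; -8 18 0 0 14.8; -3 12 0 0 14.8; 0 0 0 0 14.8",
)

```text
clock: 21.25
tool_pos: [0.4675, -0.2633, 0.3149]
orientation: [-0.0, 1.0, 0.021, -0.0]
ft_force: [-0.4, 0.1, -1.9]
finger_gap: 0.0133
grip_force: 39.3
```

```bash
python3 -c "
from h import *
to((.465,-.263,.105))
q=grab_frame('top');p=grab_frame('side')
print([np.round(x,3).tolist() for x in near('scoop_lip',p,(.42,-.26),.1)])
for f in(q,p): print([(np.round(d['point'],3).tolist(),round(d['confidence'],2)) for d in boxes_of('stone0',f)])
a,b=q['img'][170:245,310:385],p['img'][170:270,290:390]
cv2.imwrite('pics/in.png',np.hstack([cv2.resize(a,(400,400)),cv2.resize(b,(400,400))]))"
```

```text
clock 21.25 pos [ 0.4675 -0.2633  0.3149] yaw 0.043 move mm [ -2.5  -0.4 209.9] twist None F [-0.4  0.1 -1.9] gap 0.0133 gf 39.3
[[0.412, -0.266, 0.214]]
[]
[]
```

View pics/in.png

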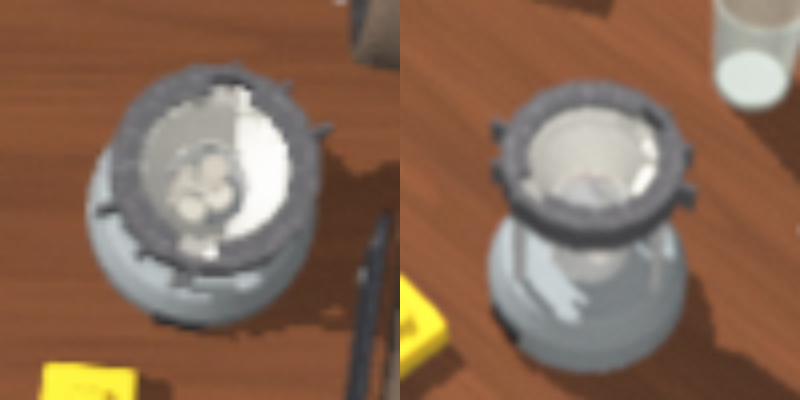

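Three or four stones are visible down in the tube (left crop, around (205,185)), and none are elsewhere. Next I'll lower the tilted scoop and roll it flat about its lip.

Request:
carry_out(
  deltas="0 0 15 0 14.8; 0 0 28 0 14.8; 0 0 34 0 14.8; 0 0 34 0 14.8; 0 0 34 0 14.8; 0 0 28 0 14.8; 0 0 18 0 14.8; 0 0 10 0 14.8; 0 0 3 0 15.8; 0 0 3 0 16; 0 0 2 0 16.1; 0 0 0 0 16.1",
)

```text
clock: 23.0
tool_pos: [0.4683, -0.2625, 0.1066]
orientation: [0.0, 1.0, 0.022, 0.0]
ft_force: [-0.7, 0.2, -1.8]
finger_gap: 0.0141
grip_force: 14.2
```

Request:
carry_out(
  deltas="7 4 4 0 16.1; 7 -4 4 0 16.1; 7 0 4 0 16.1; 6 0 4 0 16.1; 6 0 5 0 16.1; 6 0 5 0 16.1; 0 0 0 0 16.1",
)

```text
clock: 23.88
tool_pos: [0.5075, -0.2606, 0.0797]
orientation: [-0.0, 1.0, 0.022, -0.0]
ft_force: [1.9, 0.2, 1.3]
finger_gap: 0.0137
grip_force: 13.9
```

```bash
python3 -c "
from h import *
to((.529,-.263,.0413))
p=grab_frame('side')
print([np.round(x,3).tolist() for x in near('scoop_lip',p,(.42,-.26),.1)],[np.round(x,3).tolist() for x in near('scoop_grip',p,(.50,-.26),.1)])"
```

```text
clock 23.875 pos [ 0.5075 -0.2606  0.0797] yaw 0.044 move mm [21.3  3.4 38.4] twist None F [1.9 0.2 1.3] gap 0.0137 gf 13.9
[[0.414, -0.267, 0.006]] [[0.512, -0.262, 0.093]]
```

Request:
carry_out(
  deltas="5 0 6 0 16.1; 5 0 6 0 16.1; 5 0 6 0 16.1; 4 0 6 0 16.1; 4 0 6 0 16.1; 3 0 6 0 16.1; 1 0 3 0 16.1; 0 0 1 0 16.1; 0 0 0 0 16.2",
)

```text
clock: 25.15
tool_pos: [0.5341, -0.2596, 0.0421]
orientation: [0.0, 1.0, 0.022, 0.0]
ft_force: [-5.6, 4.1, 17.8]
finger_gap: 0.0141
grip_force: 12.6
```

```bash
python3 -c "
from h import *
to((.529,-.263,.0413))
p=grab_frame('side')
print([np.round(x,3).tolist() for x in near('scoop_lip',p,(.42,-.26),.1)],[np.round(x,3).tolist() for x in near('scoop_grip',p,(.50,-.26),.1)])"
```

```text
clock 25.15 pos [ 0.5341 -0.2596  0.0421] yaw 0.045 move mm [-5.3  3.2  0.8] twist None F [-5.6  4.1 17.8] gap 0.0141 gf 12.6
[[0.415, -0.265, 0.005]] [[0.535, -0.256, 0.057]]
```

The scoop is flat with its grip at z = 0.057. I'll release it and go to the lid.

Request:
carry_out(
  deltas="0 0 -0.5 0 40; 0 0 0 0 100; 0 0 0 0 100; 0 0 0 0 100; 0 0 -20 0 100; 0 0 -40 0 100; 0 0 -45 0 100; 0 0 -45 0 100; 0 0 -40 0.1 100; 0 0 0 0.1 100",
)

```text
clock: 26.55
tool_pos: [0.5358, -0.2601, 0.2348]
orientation: [0.001, 0.997, -0.079, 0.003]
ft_force: [0.7, 0.5, -0.4]
finger_gap: 0.0854
grip_force: 0.0
```

Request:
carry_out(
  deltas="-8 -25 0 0 100; -13 -43 0 0 100; -13 -44 0 0 100; -13 -44 0 0 100; -13 -44 0 0 100; -13 -44 0 0 100; -13 -44 0 0 100; -13 -44 0 0 100; -13 -44 0 0 100; -13 -44 0 0 100; -13 -44 0 0 100; -12 -40 0 0 100",
)

```text
clock: 28.05
tool_pos: [0.4636, 0.2632, 0.2308]
orientation: [-0.0, 0.997, -0.078, 0.0]
ft_force: [0.9, -0.8, -0.1]
finger_gap: 0.0856
grip_force: 0.0
```

```bash
python3 -c "
from h import *
to((.460,.299,.034),-.155)
p=grab_frame('side');q=grab_frame('top')
for f in(p,q):
  for t in('lid','lid_bar','scoop','scoop_grip','scoop_lip'):
    ref=(.46,.3) if 'lid' in t else (.49,-.26)
    print(t,[np.round(x,3).tolist() for x in near(t,f,ref,.09)])"
```

```text
clock 28.05 pos [0.4636 0.2632 0.2308] yaw -0.155 move mm [ -9.1 -34.8 196.8] twist -0.0 F [ 0.9 -0.8 -0.1] gap 0.0856 gf 0.0
lid [[0.46, 0.299, 0.001]]
lid_bar []
scoop []
scoop_grip [[0.536, -0.258, 0.058]]
scoop_lip [[0.412, -0.266, 0.004]]
lid [[0.458, 0.3, 0.001]]
lid_bar [[0.46, 0.298, 0.048]]
scoop []
scoop_grip [[0.532, -0.258, 0.062]]
scoop_lip [[0.416, -0.265, 0.002]]
```

Request:
carry_out(
  deltas="-9 -34 0 0 100; 0 0 40 0 100; 0 0 45 0 100; 0 0 45 0 100; 0 0 30 0 100; 0 0 10 0 100; 0 0 0 0 100",
  newtons=100,
)

```text
clock: 29.52
tool_pos: [0.4607, 0.2965, 0.0609]
orientation: [0.0, 0.997, -0.078, -0.0]
ft_force: [0.0, -0.2, 1.1]
finger_gap: 0.0851
grip_force: 0.0
```

```bash
python3 -c "
from h import *
to((.460,.299,.034),-.155)"
```

```text
clock 29.525 pos [0.4607 0.2965 0.0609] yaw -0.156 move mm [-1.1 -2.3 26.9] twist -0.001 F [ 0.  -0.2  1.1] gap 0.0851 gf 0.0
```

Request:
carry_out(
  deltas="-1 -2 17 0 100; 0 0 9 0 100; 0 0 0 0 100; 0 0 0 0 0; 0 0 0 0 0; 0 0 0 0 0; 0 0 0 0 0; 0 0 0 0 0; 0 0 0 0 0",
)

```text
clock: 30.65
tool_pos: [0.4599, 0.299, 0.0351]
orientation: [-0.0, 0.997, -0.078, 0.0]
ft_force: [-2.4, 0.6, 5.9]
finger_gap: 0.0128
grip_force: 98.0
```

Request:
carry_out(
  deltas="0 0 -8 0 0; 0 0 -20 0 0; 0 0 -35 0 0; 0 0 -45 0 0; 0 0 -45 0 0; 0 0 -35 0 0; 0 0 -20 0 0; 0 0 -8 0 0; 0 0 0 0 0",
)

```text
clock: 31.78
tool_pos: [0.4595, 0.2986, 0.2505]
orientation: [0.0, 0.997, -0.078, -0.0]
ft_force: [0.0, -0.2, -3.2]
finger_gap: 0.0129
grip_force: 97.6
```

```bash
python3 -c "
from h import *
to((.5236,.0188,.26),-.20)
s=read_state();print(s['moment'])
for n in('side','top','side','top'):
  f=grab_frame(n)
  for t in('lid','lid_lug','pot_mouth','pot_half'):
    ref=(.46,.3) if 'lid' in t else ((.524,.019) if 'm' in t else (.573,-.021))
    print(n,t,[np.round(x,4).tolist() for x in near(t,f,ref,.06 if 'lid' in t else .03)])"
```

```text
clock 31.775 pos [0.4595 0.2986 0.2505] yaw -0.156 move mm [106.8 266.4  -9.5] twist 0.044 F [ 0.  -0.2 -3.2] gap 0.0129 gf 97.6
[-0.02612004  0.03500678  0.02963335]
side lid [[0.4579, 0.2989, 0.2135]]
side lid_lug [[0.5086, 0.2936, 0.2175]]
side pot_mouth [[0.5259, 0.0182, 0.1576]]
side pot_half [[0.5723, -0.0219, 0.1628]]
top lid [[0.4607, 0.2953, 0.2147]]
top lid_lug [[0.5038, 0.287, 0.2205]]
top pot_mouth [[0.5221, 0.0193, 0.1589]]
top pot_half [[0.5716, -0.0198, 0.1568]]
side lid [[0.4596, 0.3014, 0.2148]]
side lid_lug [[0.5076, 0.2925, 0.2183]]
side pot_mouth [[0.524, 0.0162, 0.1561]]
side pot_half [[0.5714, -0.0211, 0.1639]]
top lid [[0.4606, 0.2971, 0.2148]]
top lid_lug []
top pot_mouth [[0.5219, 0.0186, 0.16]]
top pot_half [[0.5725, -0.0193, 0.1597]]
```

Request:
carry_out(
  deltas="0 0 0 0.04 0; 4 9 0 0 0; 9 20 0 0 0; 14 32 0 0 0; 18 40 0 0 0; 18 40 0 0 0; 18 40 0 0 0; 15 33 0 0 0; 11 24 0 0 0; 7 16 0 0 0; 3 7 0 0 0; 0 0 0 0 0",
)

```text
clock: 34.28
tool_pos: [0.5237, 0.0197, 0.2508]
orientation: [-0.0, 0.995, -0.098, -0.0]
ft_force: [0.3, 0.1, -3.3]
finger_gap: 0.0129
grip_force: 97.7
```

Request:
carry_out(
  deltas="0 0 15 0 0; 0 0 20 0 0; 0 0 12 0 0; 0 0 5 0 0; 0 0 0 0 0",
)

```text
clock: 34.9
tool_pos: [0.5238, 0.0202, 0.1986]
orientation: [0.0, 0.995, -0.098, -0.0]
ft_force: [0.3, -0.1, -1.7]
finger_gap: 0.0128
grip_force: 97.7
```

```bash
python3 -c "
from h import *
to((.5238,.0188,.177),-.195)
for n in('side','top'):
  f=grab_frame(n)
  print(n,[np.round(x,4).tolist() for t in('lid','lid_lug') for x in near(t,f,(.524,.019),.06)])"
```

```text
clock 34.9 pos [0.5238 0.0202 0.1986] yaw -0.195 move mm [ 0.3  1.3 21.6] twist -0.0 F [ 0.3 -0.1 -1.7] gap 0.0128 gf 97.7
side [[0.5238, 0.0199, 0.1627], [0.5699, 0.0101, 0.1652]]
top [[0.5275, 0.0214, 0.1644], [0.5244, 0.0151, 0.1431]]
```

Request:
carry_out(
  deltas="0 1 0 0 0; 0 0 3 0 0; 0 0 3 0 0; 0 0 3 0 0; 0 0 0 0 0",
)

```text
clock: 35.83
tool_pos: [0.5234, 0.0189, 0.1894]
orientation: [0.0, 0.995, -0.098, -0.0]
ft_force: [-0.2, -0.4, -2.2]
finger_gap: 0.0126
grip_force: 97.7
```

Request:
carry_out(
  deltas="0 0 3 0 0; 0 0 2 0 0; 0 0 0 0 0",
)

```text
clock: 36.2
tool_pos: [0.5233, 0.0188, 0.1845]
orientation: [0.0, 0.995, -0.098, -0.0]
ft_force: [-0.7, -1.7, -3.3]
finger_gap: 0.0125
grip_force: 97.6
```

Request:
carry_out(
  deltas="0 0 3 0 0; 0 0 2 0 0; 0 0 1.5 0 0; 0 0 0 0 0",
)

```text
clock: 36.7
tool_pos: [0.5235, 0.0189, 0.1781]
orientation: [0.0, 0.995, -0.098, -0.0]
ft_force: [-0.7, -1.5, -3.4]
finger_gap: 0.0128
grip_force: 97.7
```

```bash
python3 -c "
from h import *
to((.5236,.0188,.177),-.195); print(read_state()['moment'])"
```

```text
clock 36.7 pos [0.5235 0.0189 0.1781] yaw -0.196 move mm [0.2 0.1 1.1] twist -0.001 F [-0.7 -1.5 -3.4] gap 0.0128 gf 97.7
[-0.49693773  0.18616629 -0.05291289]
```

Request:
carry_out(
  deltas="0 0 1 0 0; 0 0 0 0 0",
)

```text
clock: 36.95
tool_pos: [0.5236, 0.019, 0.1773]
orientation: [0.0, 0.995, -0.098, -0.0]
ft_force: [-0.7, -2.0, -2.1]
finger_gap: 0.0128
grip_force: 97.7
```

Request:
carry_out(
  deltas="0 0 0.7 0 0; 0 0 0 0 0",
)

```text
clock: 37.2
tool_pos: [0.5239, 0.019, 0.1771]
orientation: [-0.0, 0.995, -0.098, 0.0]
ft_force: [-1.2, -0.8, 1.3]
finger_gap: 0.0126
grip_force: 98.3
```

Contact at TCP 0.1771 matches the expected seat height of 0.177. I'll press lightly and twist clockwise.

Request:
carry_out(
  deltas="0 0 0.4 0 0; 0 0 0 0.05 0; 0 0 0 0.05 0; 0 0 0 0.05 0; 0 0 0 0.05 0; 0 0 0 0 0",
)

```text
clock: 37.95
tool_pos: [0.5241, 0.0189, 0.177]
orientation: [-0.0, 0.981, -0.196, 0.001]
ft_force: [-1.3, -2.1, 6.1]
finger_gap: 0.0128
grip_force: 98.9
```

```bash
python3 -c "
from h import *
to((.5236,.0188,.177),-.195); print(read_state()['moment'])"
```

```text
clock 37.95 pos [0.5241 0.0189 0.177 ] yaw -0.395 move mm [-0.5  0.3  0. ] twist -0.2 F [-1.3 -2.1  6.1] gap 0.0128 gf 98.9
[-0.85522623  0.66682865  0.11645676]
```

Request:
carry_out(
  deltas="0 0 0 0.05 0; 0 0 0 0.05 0; 0 0 0 0.05 0; 0 0 0 0.05 0; 0 0 0 0.05 0; 0 0 0 0.05 0; 0 0 0 0.04 0; 0 0 0 0.02 0; 0 0 0 0 0; 0 0 0 0 0",
)

```text
clock: 39.2
tool_pos: [0.5243, 0.0186, 0.177]
orientation: [-0.0, 0.93, -0.368, 0.001]
ft_force: [-0.4, -3.8, 5.7]
finger_gap: 0.0124
grip_force: 98.9
```

```bash
python3 -c "
from h import *
to((.5236,.0188,.177),-.755); print(read_state()['moment'])
for n in('side','top'):
  f=grab_frame(n)
  for t in('lid','lid_lug','lid_bar','ring_notch','pot_half'): print(n,t,[np.round(x,4).tolist() for x in near(t,f,(.524,.019),.08)])
  if n=='side': a=f['img'][130:280,260:410]
  else: b=f['img'][150:250,300:400]
cv2.imwrite('pics/lid.png',np.hstack([cv2.resize(a,(400,400)),cv2.resize(b,(400,400))]))"
```

```text
clock 39.2 pos [0.5243 0.0186 0.177 ] yaw -0.755 move mm [-0.7  0.4  0. ] twist 0.0 F [-0.4 -3.8  5.7] gap 0.0124 gf 98.9
[-1.57231313  0.1495661   0.18767182]
side lid [[0.5237, 0.0186, 0.142]]
side lid_lug [[0.5595, -0.0129, 0.1468]]
side lid_bar [[0.523, 0.0124, 0.1961]]
side ring_notch []
side pot_half [[0.5738, -0.0205, 0.1628]]
top lid [[0.5227, 0.0182, 0.141]]
top lid_lug []
top lid_bar [[0.5262, 0.0186, 0.1924]]
top ring_notch []
top pot_half []
```

View pics/lid.png

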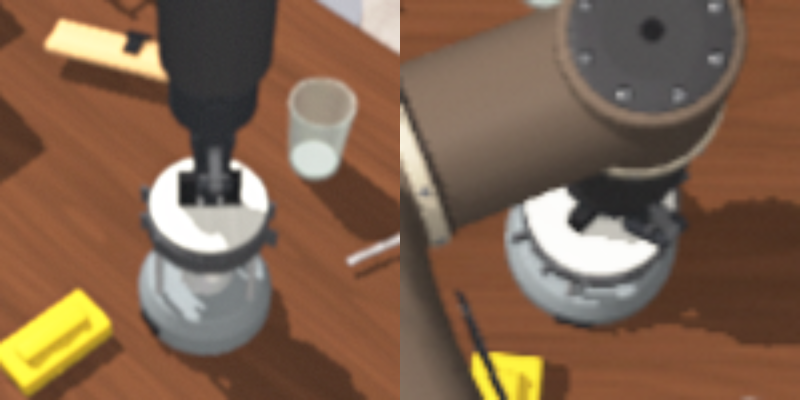

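The lid is seated at z ≈ 0.142, turned about 0.56 rad to the halfway ribs and still gripped. I'm handing the job in.

```bash
python3 -c "
from cell import *
print(close_job())"
```

```text
the job is handed in; nothing more can be done
None
```

I handed the job in at about 39 s, and no verdict came back. No stones are left in the scoop or showing on the bench; the overhead picture shows three or four in the tube. The scoop stands flat, and the lid is fully seated, turned about 0.56 rad clockwise (ring about 0.5 by calculation, not read directly) and still gripped.

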